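# Load the reagent bottles into their matching locating trays

## Robot

A 7-joint arm with a two-finger parallel gripper is mounted at the origin on the work surface. World frame = base frame: x ahead of the robot, y to its left, z up, the work surface at z = 0. Lengths are in m, angles in rad, forces in N, time in s.
With the tool pointing down it reaches from about 0.425 to 1.025 m from the base axis. Payload 3.6 kg.
Tool frame: the origin (TCP) lies on the centre line of the jaws, within the pads' length; the fingertips stand tcp_to_tips ahead of it and the grasp point (between the pads) lies 8 mm behind it (tcp_to_tips is the distance from the TCP to the fingertips, in m); y points along the fingers, x is the direction in which the jaws open and shut, and the axes are right-handed (so a half turn about y gives the same grasp; the last joint's range is limited). The gripper opens to 85 mm and grips with 20 to 120 N. Pads are 22 mm wide; open, the fingers measure 114 mm over their backs; the gripper's body (76 mm by 85 mm) begins 54 mm behind the grasp point. The pads swing forward as they close: fully open they stand 13 mm farther back than shut.
Start: joints at [-1.28, 0.591, 0.048, 1.609, -0.033, 0.943, -0.034], TCP at [0.271, 0.672, 0.242] pointing down, gripper open.
Joint ranges: [-2.69, 2.69], [-0.47, 2.24], [-1.27, 1.36], [0.19, 2.51], [-1.53, 4.68], [0.08, 2.07], [-3.09, 3.09]. Speed limits (rad/s): [2.57, 2.57, 3.14, 3.14, 3.14, 3.14, 3.14].

## Interface

Orientations are given as a rotation vector (axis times angle).
In Python, from plant import observe, grab_frame, camera_info, close_job, tcp_to_tips gives the robot as it stands.
- The arm moves only by the tool apply_moves, never from a script. Its argument "moves" is one flat list of numbers, 7 for each row, row after row: the turn, a rotation vector about the tool's x, y, z in rad, then the shift along the tool's x, y, z in cm, then the opening, from 0 (shut) to 1 (fully open). In form: [ax, ay, az, tx, ty, tz, jaw, ax, ay, az, tx, ty, tz, jaw, ...]. A call has 1 to 5 rows; each row shifts and turns the pose as measured when the row begins, along the tool's axes as they then stand; what a row does not reach is not made up. A row lasts 1/12 s, in which the tool goes at most 41.7 mm and 7.16 degrees, less where a joint would pass 70% of its speed; a pose out of reach is approached as far as the arm can. A call with a gripper value outside its range is refused whole. The fingers move at their own pace and stop on an object; "squeeze" is the grip in N (left out, the last holds). Time passes only in rows, so rows that do not move let the fingers close. It gives the time, the measured TCP pose, the force and the opening at its end, in the units of the state.
- observe(): the state, without advancing time (a new reading comes with each control period).
- grab_frame(name): name is "scene" or "side" or "wrist"; returns (picture, depth): 384x512x3 uint8, blue, green, red; 384x512 float32, m along the optical axis (not along the pixel's ray), 0 where there is no reading.
- camera_info(name): a dict with "vertical_fov" (degrees; the focal length in pixels is half the picture's height over the tangent of half this angle, whatever the lens; pixels are square), "cx", "cy" (the principal point, pixels), "dist" ([k1, k2, p1, p2, k3] as OpenCV has them; the pictures are not rectified), "view" (4x4, takes a point from world to camera coordinates). Camera axes: x right, y down, z forward; pixel columns grow to the right and rows downward; lengths in m; the calibration is good to about 2 mm. A picture is of the moment at which its call begins: read the wrist's pose just before it. camera_info takes no time and is no camera call; for the wrist camera it gives the pose at the moment of the call.
- close_job(): hands the job in, once; it reports no verdict.
The state is a dict: "t": time; "qpos": joint angles; "qvel": joint speeds; "joint_efforts": joint torques, N m; "tool_pos": TCP position; "ee_rot": TCP orientation; "contact_force": force on the tool from outside, world axes, zero at the start; "wrist_torque": the same for the moment, N m; "gripper_width": finger opening in m.
Only numpy, scipy, OpenCV 4.12 (cv2) and the standard library are available. Lean on these libraries where they do the work, as an engineer would, in place of code of your own. Each camera call takes 0.05 s, during which the arm holds its last target. There are 200 camera calls.

## Task

The four amber reagent bottles stand scattered over the bench of the analyser. Stand each one upright in the black locating tray whose recess has its own shape and size (large round, square, oblong, small round), flat on the recess floor inside the rim. Set the bottles down gently rather than dropping them, never tip one over, and do not knock over the glass beaker or the little tube rack.

Things in the scene. Friction and masses are not known exactly. Their poses are not given: they have to be found in the camera images.
- round_bottle: Amber, with a white round screw cap on top. Origin: centre of the underside, z up. Large round bottle: diameter 62 mm up to 50 mm height, then a shoulder tapering to a 30 mm neck at 62 mm; cap 38 mm in diameter from 70 to 96 mm height. 0.14 to 0.28 kg. Its yaw does not matter.
- square_bottle: Amber, with a white round screw cap on top. Origin: centre of the underside, z up. Square bottle: 50 x 50 mm (along its x and y) up to 54 mm height, a stepped shoulder (30 x 35 mm) to 62 mm, a neck of 22 mm diameter; cap 32 mm in diameter from 70 to 96 mm height. 0.11 to 0.23 kg.
- oblong_bottle: Amber, with a white round screw cap on top. Origin: centre of the underside, z up. Oblong flat-sided bottle: 72 mm along its x, 36 mm along its y up to 54 mm height, a stepped shoulder (43 x 25 mm) to 62 mm, a neck of 22 mm diameter; cap 28 mm in diameter from 70 to 96 mm height. 0.1 to 0.21 kg.
- small_vial: Amber, with a white round screw cap on top. Origin: centre of the underside, z up. Small round vial: diameter 30 mm up to 50 mm height, short neck of 20 mm diameter; cap 25 mm in diameter from 54 to 80 mm height. 0.04 to 0.085 kg. Its yaw does not matter.
- round_tray: The tray is fixed to the bench, black with a grey recess floor; the black rim is 4 mm wide and its top is 12 mm above the bench. Origin: centre of the underside on the bench, z up. Large round tray, for the large round bottle: recess 78 mm in diameter, recess floor 3 mm above the bench.
- square_tray: The tray is fixed to the bench, black with a grey recess floor; the black rim is 4 mm wide and its top is 12 mm above the bench. Origin: centre of the underside on the bench, z up. Square tray, for the square bottle: recess 66 x 66 mm along its x and y, recess floor 4 mm above the bench; the bottle goes in with its sides roughly parallel to the recess's.
- oblong_tray: The tray is fixed to the bench, black with a grey recess floor; the black rim is 4 mm wide and its top is 12 mm above the bench. Origin: centre of the underside on the bench, z up. Oblong tray, for the oblong bottle: recess 88 mm along its x, 52 mm along its y, recess floor 4 mm above the bench; the bottle goes in with its long side along the tray's long side, either way round.
- small_tray: The tray is fixed to the bench, black with a grey recess floor; the black rim is 4 mm wide and its top is 12 mm above the bench. Origin: centre of the underside on the bench, z up. Small round tray, for the small vial: recess 46 mm in diameter, recess floor 3 mm above the bench.
- beaker: A bystander: empty clear glass beaker standing loose, 50 mm in diameter at the rim, 60 mm high. Origin: centre of the underside, z up.
- tube_rack: A bystander: small loose white block, 44 x 44 mm, 40 mm high, holding four capped tubes whose tops (blue and red caps) are at 72 mm height. Origin: centre of the underside, z up.
Mind the look-alikes: they are no part of the job. Leave any purple look-alike of the oblong_tray alone. What is shaped like the small_vial but green is not meant.

How it is judged:
By the outcome, as a careful person would: the job done as asked, in the order asked, and still so for the second after the job is handed in, with the robot touching nothing.
It also fails if it takes over 109 s, if anything falls off the work surface, if the arm or the gripper's body presses on something with over 40 N, if the wrist force passes 120 N, or if a joint passes its speed limit or range.

## Working session

There is one attempt and no reset: what is moved stays moved. The work goes in short steps, Python scripts to look and compute and a tool call to move; the robot and the scene stay as the last step left them, time stands still between calls to the robot, and variables do not carry over. Pictures are saved under pics/ and viewed, about 12 in all and at most 16, crops included, and the job is handed in when it is done.

Besides the shell and the picture viewer there is one more tool, called after "Request:" in YAML: its name, and indented under it one key for each argument. apply_moves: Moves the arm, as the interface text tells. Its arguments: {"type":"object","properties":{"moves":{"type":"array"},"squeeze":{"type":"number"}},"required":["moves"]}

```bash
ls; mkdir -p pics
python3 - <<'E'
from plant import *
import cv2
print(observe(), tcp_to_tips)
for n in("scene","side"):
    p,d=grab_frame(n); cv2.imwrite(f"pics/{n}0.png",p); import numpy as np; np.save(f"pics/{n}0.npy",d); print(camera_info(n))
print(camera_info("wrist"))
E
```

```text
pics
{'t': 0.0, 'qpos': array([-1.28049559,  0.59212012,  0.04827373,  1.60988598, -0.03332317,
        0.9426851 , -0.03369216]), 'qvel': array([ 0.0013107 ,  0.0009652 , -0.00117528, -0.00096157, -0.0006224 ,
        0.00089549,  0.00096848]), 'joint_efforts': array([-3.20224472e-04, -5.48702037e+01,  1.54694181e+00, -1.98119456e+01,
        9.52686591e-03,  8.94864381e-03, -1.05822167e-05]), 'tool_pos': array([0.2711364 , 0.67149257, 0.24111567]), 'ee_rot': array([-1.36803617, -0.92073754,  0.92378179]), 'contact_force': array([-0.19773289, -0.01477173,  0.34864717]), 'wrist_torque': array([ 0.03947044, -0.00980968,  0.04507847]), 'gripper_width': 0.08524785693951321} 0.011
{'vertical_fov': 53.97817386819811, 'cx': 251.61249572872083, 'cy': 188.55697325165326, 'dist': array([-0.0077837,  0.       ,  0.       ,  0.       ,  0.       ]), 'view': array([[-0.84802579,  0.52988669,  0.00850569,  0.43540313],
       [ 0.43121861,  0.69927029, -0.57015048, -0.19335165],
       [-0.30806293, -0.4798345 , -0.82149625,  1.09081526],
       [ 0.        ,  0.        ,  0.        ,  1.        ]])}
{'vertical_fov': 47.82608419680453, 'cx': 257.52968231911626, 'cy': 186.43602253529195, 'dist': array([0.03152341, 0.        , 0.        , 0.        , 0.        ]), 'view': array([[ 0.88245747, -0.47024394, -0.0118087 , -0.46208224],
       [-0.28047529, -0.50585358, -0.81574859,  0.18741797],
       [ 0.37762735,  0.7231755 , -0.57828607,  1.09500167],
       [ 0.        ,  0.        ,  0.        ,  1.        ]])}
{'vertical_fov': 61.22469115655153, 'cx': 256.54042081263054, 'cy': 192.94063125591146, 'dist': array([-0.0777465,  0.       ,  0.       ,  0.       ,  0.       ]), 'view': array([[ 0.37359528,  0.92758963, -0.0020125 , -0.72308993],
       [ 0.88318259, -0.35504498,  0.30648258, -0.04091953],
       [ 0.28357553, -0.11627785, -0.95187414,  0.38091055],
       [ 0.        ,  0.        ,  0.        ,  1.        ]])}
```

View pics/scene0.png

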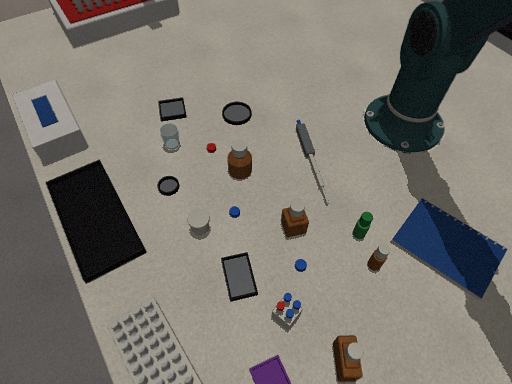

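View pics/side0.png

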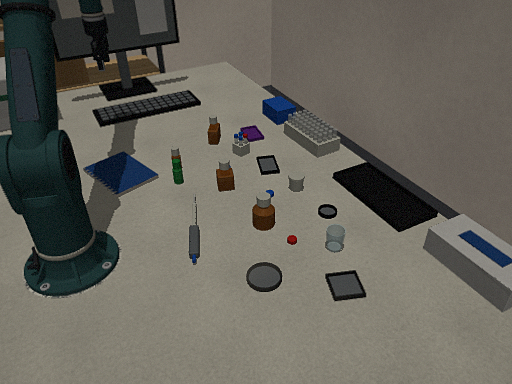

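Candidates in the scene view:
- **Amber bottles:** round (240,162), square (295,220), oblong (347,357) and vial (377,258). The green vial at (363,225) is a decoy.
- **Trays:** square (173,109), round (237,113), small (168,186) and oblong (239,276). The purple tray at (270,372) is a decoy, and the white cup at (199,223) is no part of the job.
- **Bystanders:** beaker (170,137) and rack (288,310).

```bash
cat > h.py <<'E'
import numpy as np, cv2
from plant import *
from scipy.spatial.transform import Rotation as R
def cloud(name,p,d,ci=None):
    ci=ci or camera_info(name); f=192/np.tan(np.radians(ci["vertical_fov"]/2))
    K=np.array([[f,0,ci["cx"]],[0,f,ci["cy"]],[0,0,1]])
    v,u=np.mgrid[:384,:512]
    n=cv2.undistortPoints(np.stack([u,v],-1).reshape(-1,1,2).astype(float),K,ci["dist"]).reshape(384,512,2)
    pc=np.dstack([n*d[...,None],d]); V=ci["view"]
    W=(pc-V[:3,3])@V[:3,:3]; W[d<=0]=np.nan
    return W
def px(name,P,ci=None):
    ci=ci or camera_info(name); f=192/np.tan(np.radians(ci["vertical_fov"]/2))
    K=np.array([[f,0,ci["cx"]],[0,f,ci["cy"]],[0,0,1]]); V=ci["view"]
    return cv2.projectPoints(np.array(P,float).reshape(-1,3),cv2.Rodrigues(V[:3,:3])[0],V[:3,3],K,ci["dist"])[0].reshape(-1,2)
def rect(xy):
    c,s,a=cv2.minAreaRect((xy*1000).astype(np.float32))
    return np.round(c,1),np.round(s,1),round(a,1)
E
python3 - <<'E'
from h import *
S={}
for n in("scene","side"):
    p=cv2.imread(f"pics/{n}0.png"); d=np.load(f"pics/{n}0.npy"); S[n]=(p,cloud(n,p,d))
p,W=S["scene"]
def roi(u,v,r): return p[v-r:v+r,u-r:u+r].reshape(-1,3).astype(int),W[v-r:v+r,u-r:u+r].reshape(-1,3)
ctr={}
for k,(u,v,r) in dict(round=(240,158,22),square=(295,216,20),oblong=(347,357,26),vial=(377,256,14),green=(363,223,14),beaker=(170,137,15),rack=(288,310,20),cup=(199,223,16)).items():
    c,w=roi(u,v,r); z=w[:,2]; top=np.nanpercentile(z[z>0.02],98)
    hi=w[z>top-0.01]; body=w[(z>0.015)]
    ctr[k]=np.nanmedian(hi[:,:2],0)
    print(k,"top",round(top,3),"hi rect",rect(hi[:,:2]),len(hi),"all",rect(body[:,:2]),"r",round(np.linalg.norm(ctr[k]),3))
    if k in("square","oblong"):
        m=(z>.048)&(z<.06); print("  shoulder",rect(w[m][:,:2]),m.sum())
for k,(u,v,r) in dict(sq=(173,109,20),rd=(237,113,20),sm=(168,186,15),ob=(239,276,30)).items():
    c,w=roi(u,v,r); m=(c.max(1)<60)&(w[:,2]<.03); x=w[m]
    print(k,"rim",rect(x[:,:2]),m.sum(),np.round(np.nanpercentile(x[:,2],[5,50,95]),4),"r",np.linalg.norm(x[:,:2].mean(0)).round(3))
# side-camera check, gathered around scene centres
p2,W2=S["side"]
for k,c in ctr.items():
    x=W2.reshape(-1,3); near=x[np.linalg.norm(x[:,:2]-c,axis=1)<.05]; z=near[:,2]; top=np.nanpercentile(z[z>.02],98)
    print(k,"side",round(top,3),rect(near[z>top-.01][:,:2]),"sh",rect(near[(z>.048)&(z<.06)][:,:2]) if k in("square","oblong") else "")
cv2.imwrite("pics/crop1.png",cv2.resize(p[90:384,150:400],None,fx=2,fy=2,interpolation=cv2.INTER_CUBIC))
E
```

```text
round top 0.097 hi rect (array([490.7, -97.6]), array([37.8, 36.2]), 58.6) 171 all (array([493. , -93.1]), array([53.3, 60.7]), 59.5) r 0.5
square top 0.097 hi rect (array([471.3, 115. ]), array([30.7, 30.1]), 79.5) 166 all (array([471.2, 115.7]), array([50.3, 50.4]), 72.0) r 0.486
  shoulder (array([471.1, 115.5]), array([49.3, 50.5]), 71.4) 238
oblong top 0.097 hi rect (array([559.6, 406.9]), array([26.4, 26.5]), 65.3) 237 all (array([559.9, 407.4]), array([70.9, 37. ]), 58.6) r 0.693
  shoulder (array([559.8, 407.4]), array([70.6, 36.9]), 58.1) 493
vial top 0.082 hi rect (array([374.2, 287.3]), array([25.9, 23. ]), 29.4) 121 all (array([375.8, 288.1]), array([26.9, 27.4]), 49.8) r 0.473
green top 0.082 hi rect (array([351.7, 210.5]), array([23.1, 23. ]), 54.2) 107 all (array([352.9, 211. ]), array([27.5, 26.2]), 85.3) r 0.412
beaker top 0.06 hi rect (array([ 603.4, -269.7]), array([48.3, 47.8]), 58.1) 128 all (array([ 603.5, -269.6]), array([48.7, 47.8]), 58.1) r 0.663
rack top 0.074 hi rect (array([604.4, 275.9]), array([37.3, 36.7]), 17.4) 239 all (array([604.5, 276. ]), array([
[... 525 characters left out ...]
6 0.0107 0.0136] r 0.663
round side 0.096 (array([ 488.7, -101.6]), array([39.4, 34.7]), 60.9) sh 
square side 0.097 (array([468. , 110.2]), array([35.8, 27.2]), 65.4) sh (array([467.9, 108.3]), array([49. , 49.8]), 71.9)
oblong side 0.096 (array([557. , 400.2]), array([28.7, 25.1]), 51.6) sh (array([556.2, 399. ]), array([70.4, 35.2]), 58.5)
vial side 0.081 (array([372.2, 281.7]), array([27. , 22.3]), 69.5) sh 
green side 0.081 (array([350.1, 206.4]), array([24.6, 21.4]), 42.6) sh 
beaker side 0.06 (array([ 600.5, -273.5]), array([49.2, 47.2]), 29.2) sh 
rack side 0.072 (array([601.5, 269.4]), array([37.9, 37. ]), 13.0) sh 
cup side 0.05 (array([655.4,  -2.5]), array([51.4, 48.7]), 69.1) sh
```

View pics/crop1.png

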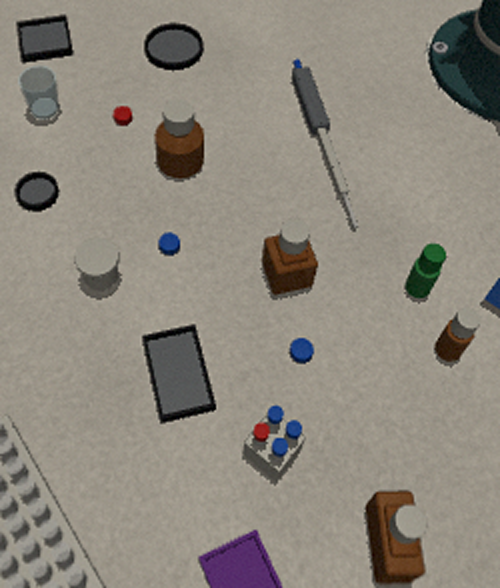

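The crop confirms the choices: the amber vial is at crop (457,338) with the green one separate, the oblong tray is black, and the purple tray is left alone. The two cameras differ by about 3-5 mm, so I use the average. Next I work out the tool axes and a planner.

```bash
cat >> h.py <<'E'
T=dict(round=(.4895,-.100),square=(.470,.1125),oblong=(.5585,.404),vial=(.373,.285),
 tsq=(.5435,-.3925),trd=(.3915,-.2785),tsm=(.6695,-.1465),tob=(.6415,.152))
def go(x,y,z,st=None,pos=None):
    "shift in tool axes, cm"
    s=st or observe(); M=R.from_rotvec(s["ee_rot"]).as_matrix()
    d=(np.array([x,y,z])-(s["tool_pos"] if pos is None else pos))
    t=M.T@d*100; print("to",(x,y,z),"tool shift cm",np.round(t,2),"len",np.linalg.norm(t).round(1)); return t
def pose():
    s=observe(); M=R.from_rotvec(s["ee_rot"]).as_matrix()
    print("t",round(s["t"],2),"pos",np.round(s["tool_pos"],4),"w",round(s["gripper_width"],4),"F",np.round(s["contact_force"],1))
    print("jaw dir deg",np.degrees(np.arctan2(M[1,0],M[0,0])).round(1)); print(M.round(3)); print("q",s["qpos"].round(2)); return s,M
E
python3 -c "
from h import *
s,M=pose()
go(*T['oblong'],.2)
D=np.array([[M[0,0],0,M[0,2]],[M[1,0],0,M[1,2]],[0,-1,0]])
U,_,V=np.linalg.svd(D);D=U@V
print('level rotvec tool deg',np.degrees(R.from_matrix(M.T@D).as_rotvec()))"
```

```text
t 0.1 pos [0.2712 0.6716 0.2413] w 0.0851 F [-1.5 -0.   0.7]
jaw dir deg 68.0
[[ 0.374 -0.001 -0.927]
 [ 0.927 -0.002  0.374]
 [-0.002 -1.    -0.   ]]
q [-1.28  0.59  0.05  1.61 -0.03  0.94 -0.03]
to (0.5585, 0.404, 0.2) tool shift cm [-14.05   4.16 -36.66] len 39.5
level rotvec tool deg [ 6.06561353e-03  5.82273067e-16 -1.12823964e-01]
```

Request:
apply_moves:
  moves: [0, 0, 0, -1.4, 0.4, -3.67, 0.7, 0, 0, 0, -1.4, 0.4, -3.67, 0.7, 0, 0, 0, -1.4, 0.4, -3.67, 0.7, 0, 0, 0, -1.4, 0.4, -3.67, 0.7, 0, 0, 0, -1.4, 0.4, -3.67, 0.7]
  squeeze: 40

```text
t: 0.52
tool_pos: [0.4045, 0.5466, 0.2171]
ee_rot: [-1.347, -0.935, 0.946]
contact_force: [0.6, 0.1, -1.1]
gripper_width: 0.0598
```

Request:
apply_moves:
  moves: [0, 0, 0, -1.4, 0.4, -3.67, 0.7, 0, 0, 0, -1.4, 0.4, -3.67, 0.7, 0, 0, 0, -1.4, 0.4, -3.67, 0.7, 0, 0, 0, -1.4, 0.4, -3.67, 0.7, 0, 0, 0, -1.4, 0.4, -3.67, 0.7]

```text
t: 0.93
tool_pos: [0.5557, 0.409, 0.1914]
ee_rot: [-1.346, -0.933, 0.952]
contact_force: [-0.2, 0.2, -0.6]
gripper_width: 0.0596
```

Request:
apply_moves:
  moves: [0, 0, 0, 0, 0, 0, 0.7]

```text
t: 1.02
tool_pos: [0.5642, 0.3978, 0.1902]
ee_rot: [-1.361, -0.924, 0.943]
contact_force: [1.5, -2.1, 0.2]
gripper_width: 0.0595
```

```bash
cat >> h.py <<'E'
def wr(name=None):
    ci=camera_info("wrist"); p,d=grab_frame("wrist")
    if name: cv2.imwrite(f"pics/{name}.png",p)
    return p,cloud("wrist",p,d,ci)
def capat(c,lo,hi,rad=.05,w=None):
    W=(wr()[1] if w is None else w).reshape(-1,3); m=(W[:,2]>lo)&(W[:,2]<hi)&(np.linalg.norm(W[:,:2]-c,axis=1)<rad)
    print("pts",m.sum(),rect(W[m][:,:2]) if m.sum()>5 else "","z",np.nanmedian(W[m][:,2]).round(4))
E
python3 -c "
from h import *
s,M=pose()
p,W=wr('w1')
capat(T['oblong'],.088,.105,.05,W); capat(T['oblong'],.045,.06,.06,W)
go(*T['oblong'],.076)"
```

```text
t 1.02 pos [0.5642 0.3978 0.1902] w 0.0595 F [ 1.5 -2.1  0.2]
jaw dir deg 68.9
[[ 0.36  -0.01  -0.933]
 [ 0.933 -0.006  0.36 ]
 [-0.009 -1.     0.007]]
q [-0.71  0.61  0.05  1.72 -0.04  0.82  0.56]
pts 1125 (array([558.4, 402.3]), array([27. , 27.2]), 6.8) z 0.0966
pts 1830 (array([558.6, 402.5]), array([72.2, 36.3]), 58.8) z 0.0543
to (0.5585, 0.404, 0.076) tool shift cm [ 0.27 11.42  0.22] len 11.4
```

View pics/w1.png

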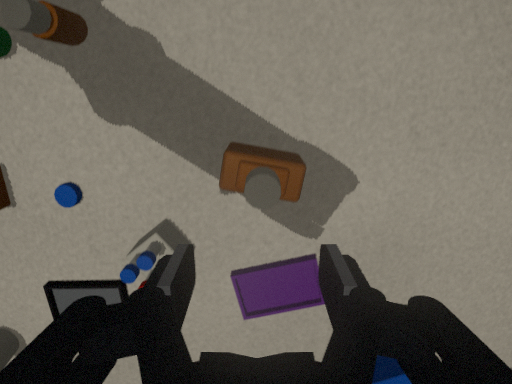

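Wrist view: the oblong bottle is at (263,178) with its cap at (265,183). The measured centre is (558.4, 402.4) mm with yaw 58.7°, cap top 96.6 mm, and the sizes match. Descending.

Request:
apply_moves:
  moves: [0, 0, 0, 0.1, 3.5, 0.15, 0.7, 0, 0, 0, 0, 3.5, 0, 0.7, 0, 0, 0, 0, 2.5, 0, 0.7, 0, 0, 0, 0, 0.8, 0, 0.7, 0, 0, 0, 0, 0, 0, 0.7]

```text
t: 1.48
tool_pos: [0.5592, 0.4054, 0.0853]
ee_rot: [-1.353, -0.926, 0.94]
contact_force: [-0.1, 0.5, -0.6]
gripper_width: 0.0597
```

```bash
python3 -c "
from h import *
pose();go(.5584,.4024,.079)"
```

```text
t 1.48 pos [0.5592 0.4054 0.0853] w 0.0597 F [-0.1  0.5 -0.6]
jaw dir deg 68.9
[[ 0.359 -0.011 -0.933]
 [ 0.933  0.002  0.359]
 [-0.002 -1.     0.011]]
q [-0.71  0.73  0.03  1.78 -0.05  0.64  0.55]
to (0.5584, 0.4024, 0.079) tool shift cm [-0.3   0.63 -0.04] len 0.7
```

Request:
apply_moves:
  moves: [0, 0, 0, -0.3, 0.6, 0, 0.7, 0, 0, 0, 0, 0, 0, 0.7, 0, 0, 0, 0, 0, 0, 0, 0, 0, 0, 0, 0, 0, 0, 0, 0, 0, 0, 0, 0, 0]

```text
t: 1.9
tool_pos: [0.5576, 0.4062, 0.083]
ee_rot: [-1.35, -0.933, 0.939]
contact_force: [0.7, 0.4, -1.5]
gripper_width: 0.0267
```

Request:
apply_moves:
  moves: [0, 0, 0, 0, 0, 0, 0, 0, 0, 0, 0, 0, 0, 0, 0, 0, 0, 0, 0, 0, 0, 0, 0, 0, 0, 0, 0, 0]

```text
t: 2.23
tool_pos: [0.5585, 0.4069, 0.0852]
ee_rot: [-1.35, -0.936, 0.936]
contact_force: [0.2, 0.2, -1.9]
gripper_width: 0.0265
```

Request:
apply_moves:
  moves: [0, 0, 0, 0, -0.5, 0, 0, 0, 0, 0, 0, -1.5, 0, 0, 0, 0, 0, 0, -3, 0, 0, 0, 0, 0, 0, -3.5, 0, 0, 0, 0, 0, 0, -3.5, 0, 0]

```text
t: 2.65
tool_pos: [0.5533, 0.4015, 0.1993]
ee_rot: [-1.351, -0.917, 0.955]
contact_force: [0.4, 0.3, -2.4]
gripper_width: 0.0265
```

```bash
python3 -c "
from h import *
pose();go(*T['tob'],.200)"
```

```text
t 2.65 pos [0.5533 0.4015 0.1993] w 0.0265 F [ 0.4  0.3 -2.4]
jaw dir deg 69.2
[[ 0.356 -0.023 -0.934]
 [ 0.934 -0.006  0.356]
 [-0.014 -1.     0.02 ]]
q [-0.71  0.59  0.04  1.73 -0.04  0.85  0.55]
to (0.6415, 0.152, 0.2) tool shift cm [-20.18  -0.13 -17.12] len 26.5
```

Request:
apply_moves:
  moves: [0, 0, 0, -2.85, -0.1, -2.45, 0, 0, 0, 0, -2.85, -0.1, -2.45, 0, 0, 0, 0, -2.85, -0.1, -2.45, 0, 0, 0, 0, -2.85, -0.1, -2.45, 0, 0, 0, 0, -2.85, -0.1, -2.45, 0]

```text
t: 3.07
tool_pos: [0.6198, 0.241, 0.2157]
ee_rot: [-1.331, -0.956, 0.95]
contact_force: [0.5, 0.3, -1.9]
gripper_width: 0.0269
```

Request:
apply_moves:
  moves: [0, 0, 0, -2.85, 0, -2.45, 0, 0, 0, 0, -2, 0, -1.6, 0, 0, -0.11, 0, 0, 0, 0, 0, 0, -0.11, 0, 0, 0, 0, 0, 0, 0, 0, 0, 0, 0, 0]

```text
t: 3.48
tool_pos: [0.6476, 0.1596, 0.2168]
ee_rot: [-1.261, -1.113, 1.108]
contact_force: [0.1, -1.2, -1.0]
gripper_width: 0.0266
```

```bash
cat >> h.py <<'E'
def tray(c,p,W,rad):
    m=(p.max(2)<60)&(W[...,2]<.022)&(W[...,2]>.004)&(np.linalg.norm(W[...,:2]-c,axis=2)<rad)
    print("tray",rect(W[m][:,:2]),m.sum())
E
python3 -c "
from h import *
s,M=pose();go(*T['tob'],.120)
p,W=wr('w2'); tray(T['tob'],p,W,.065)
print('bottle');capat(s['tool_pos'][:2],.14,.18,.06,W);capat(s['tool_pos'][:2],.205,.25,.06,W)
print(px('wrist',[*T['tob'],.012]))"
```

```text
t 3.48 pos [0.6476 0.1596 0.2168] w 0.0266 F [ 0.1 -1.2 -1. ]
jaw dir deg 82.5
[[ 0.131 -0.003 -0.991]
 [ 0.991  0.008  0.131]
 [ 0.007 -1.     0.004]]
q [-0.29  0.54 -0.02  1.77  0.    0.83  1.13]
to (0.6415, 0.152, 0.12) tool shift cm [-0.9   9.68  0.46] len 9.7
tray (array([642.5, 150.5]), array([95.1, 58.9]), 71.7) 3067
bottle
pts 2226 (array([633.5, 162.6]), array([71. ,  4.4]), 74.2) z 0.1629
pts 7700 (array([648.6, 158.3]), array([69.1, 29.6]), 82.2) z 0.2314
[[247.40657586 162.52196016]]
```

View pics/w2.png

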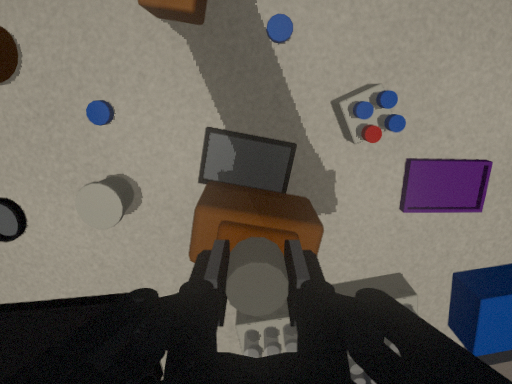

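The oblong bottle hangs in the grip above the tray at (247,162), 2.5° off in yaw. The wrist puts the tray at (642.5, 150.5), which agrees.

Request:
apply_moves:
  moves: [0, 0.04, 0, -0.85, 2, 0.55, 0, 0, 0, 0, 0, 3, 0, 0, 0, 0, 0, 0, 3, 0, 0, 0, 0, 0, 0, 2.2, 0, 0, 0, 0, 0, 0, 0, 0, 0]

```text
t: 3.95
tool_pos: [0.6429, 0.1587, 0.116]
ee_rot: [-1.285, -1.08, 1.058]
contact_force: [-1.4, -0.1, -1.9]
gripper_width: 0.0266
```

```bash
python3 -c "
from h import *
s,M=pose();go(.641,.152,.089)
p,W=wr(); capat(s['tool_pos'][:2],.055,.078,.05,W)"
```

```text
t 3.95 pos [0.6429 0.1587 0.116 ] w 0.0266 F [-1.4 -0.1 -1.9]
jaw dir deg 79.3
[[ 0.186  0.006 -0.983]
 [ 0.982  0.014  0.186]
 [ 0.014 -1.    -0.003]]
q [-0.3   0.66 -0.01  1.85 -0.01  0.63  1.08]
to (0.641, 0.152, 0.089) tool shift cm [-0.73  2.69  0.07] len 2.8
pts 1416 (array([629.3, 162.9]), array([70.8,  4. ]), 70.4) z 0.0675
```

Request:
apply_moves:
  moves: [0, 0, 0, -0.7, 0, 0.1, 0, 0, 0, 0, 0, 0.8, 0, 0, 0, 0, 0, 0, 0.8, 0, 0, 0, 0, 0, 0, 0.5, 0, 0, 0, 0, 0, 0, 0, 0, 0]

```text
t: 4.42
tool_pos: [0.6452, 0.155, 0.1011]
ee_rot: [-1.289, -1.09, 1.049]
contact_force: [-0.4, -0.2, -2.1]
gripper_width: 0.0267
```

```bash
python3 -c "
from h import *
s,M=pose();go(.641,.152,.089)
p,W=wr(); capat(s['tool_pos'][:2],.03,.053,.05,W)"
```

```text
t 4.42 pos [0.6452 0.155  0.1011] w 0.0267 F [-0.4 -0.2 -2.1]
jaw dir deg 79.3
[[ 0.186  0.017 -0.982]
 [ 0.982  0.018  0.187]
 [ 0.02  -1.    -0.014]]
q [-0.29  0.68 -0.01  1.86 -0.01  0.59  1.09]
to (0.641, 0.152, 0.089) tool shift cm [-0.4   1.2   0.37] len 1.3
pts 1218 (array([632.4, 159.6]), array([70.4,  3.2]), 69.8) z 0.0423
```

Request:
apply_moves:
  moves: [0.013, 0, 0.02, -0.45, 0, 0.5, 0, 0, 0, 0, 0, 0.4, 0, 0, 0, 0, 0, 0, 0.4, 0, 0, 0, 0, 0, 0, 0.2, 0, 0, 0, 0, 0, 0, 0, 0, 0]

```text
t: 4.88
tool_pos: [0.6403, 0.1516, 0.0919]
ee_rot: [-1.294, -1.071, 1.069]
contact_force: [-0.3, -0.5, -1.8]
gripper_width: 0.0269
```

```bash
python3 -c "
from h import *
s,M=pose();go(.641,.152,.089)
p,W=wr(); capat(s['tool_pos'][:2],.025,.05,.05,W)"
```

```text
t 4.88 pos [0.6403 0.1516 0.0919] w 0.0269 F [-0.3 -0.5 -1.8]
jaw dir deg 79.2
[[ 0.187  0.002 -0.982]
 [ 0.982 -0.001  0.187]
 [-0.    -1.    -0.002]]
q [-0.3   0.69 -0.    1.86  0.    0.59  1.08]
to (0.641, 0.152, 0.089) tool shift cm [ 0.05  0.29 -0.06] len 0.3
pts 1429 (array([626.9, 155.2]), array([70.9,  3.4]), 70.1) z 0.0386
```

Request:
apply_moves:
  moves: [0, 0, 0, 0, 0.2, 0, 0, 0, 0, 0, 0, 0.15, 0, 0, 0, 0, 0, 0, 0.1, 0, 0, 0, 0, 0, 0, 0, 0, 0]

```text
t: 5.27
tool_pos: [0.6405, 0.1517, 0.0871]
ee_rot: [-1.294, -1.071, 1.068]
contact_force: [0.4, 0.1, -1.3]
gripper_width: 0.0266
```

Request:
apply_moves:
  moves: [0, 0, 0, 0, 0.1, 0, 0, 0, 0, 0, 0, 0.1, 0, 0, 0, 0, 0, 0, 0, 0, 0]

```text
t: 5.52
tool_pos: [0.6418, 0.1513, 0.0868]
ee_rot: [-1.296, -1.073, 1.067]
contact_force: [0.8, 0.3, -2.2]
gripper_width: 0.0264
```

Request:
apply_moves:
  moves: [0, 0, 0, 0, 0.2, 0, 0, 0, 0, 0, 0, 0.2, 0, 0, 0, 0, 0, 0, 0, 0, 0]

```text
t: 5.77
tool_pos: [0.644, 0.1502, 0.0866]
ee_rot: [-1.299, -1.074, 1.064]
contact_force: [-0.4, -0.1, -2.0]
gripper_width: 0.0265
```

```bash
python3 -c "
from h import *
s,M=pose()
p,W=wr(); 
x=W.reshape(-1,3);c=s['tool_pos']
m=(np.linalg.norm(x[:,:2]-[.6422,.1500],axis=1)<.045)&(x[:,2]<.075)&(x[:,2]>.045);print(np.nanpercentile(x[m][:,2],[5,25,50,75,90]))
h=np.histogram(x[m][:,2],bins=15);print(h[0],h[1].round(3))"
```

```text
t 5.77 pos [0.644  0.1502 0.0866] w 0.0265 F [-0.4 -0.1 -2. ]
jaw dir deg 79.1
[[ 0.189  0.009 -0.982]
 [ 0.982 -0.001  0.189]
 [ 0.001 -1.    -0.009]]
q [-0.3   0.7   0.    1.86  0.    0.58  1.08]
[0.04855751 0.05743046 0.05912987 0.06068573 0.06692935]
[ 133  115  148  129  141  200  357 1244 1302  122  128  238  584  122
   23] [0.045 0.047 0.049 0.05  0.052 0.054 0.056 0.057 0.059 0.061 0.063 0.064
 0.066 0.068 0.07  0.071]
```

Body top reads 58-59 mm (54 + 4 expected), so the bottle is seated. Release and lift.

Request:
apply_moves:
  moves: [0, 0, 0, 0, 0, 0, 0.3, 0, 0, 0, 0, 0, 0, 0.5, 0, 0, 0, 0, 0, 0, 0.6, 0, 0, 0, 0, -1, 0, 0.6, 0, 0, 0, 0, -2, 0, 0.6]

```text
t: 6.23
tool_pos: [0.6412, 0.1499, 0.1129]
ee_rot: [-1.296, -1.069, 1.069]
contact_force: [1.4, 0.0, 0.4]
gripper_width: 0.0515
```

Request:
apply_moves:
  moves: [0, 0, 0, 0, -3, 0, 0.6, 0, 0, 0, 0, -3, 0, 0.6, 0, 0, 0, 0, -2, 0, 0.6, 0, 0, 0, 0, 0, 0, 0.6]

```text
t: 6.57
tool_pos: [0.6424, 0.1508, 0.2006]
ee_rot: [-1.297, -1.073, 1.067]
contact_force: [-0.3, 0.8, -0.7]
gripper_width: 0.0514
```

```bash
python3 -c "
from h import *
s,M=pose()
p,W=wr(); capat([.642,.151],.09,.11,.05,W);capat([.642,.151],.05,.064,.05,W);tray([.642,.151],p,W,.06)
go(.373,.285,.17)"
```

```text
t 6.57 pos [0.6424 0.1508 0.2006] w 0.0514 F [-0.3  0.8 -0.7]
jaw dir deg 79.2
[[ 0.188  0.006 -0.982]
 [ 0.982 -0.001  0.188]
 [-0.    -1.    -0.006]]
q [-0.3   0.55  0.    1.8   0.    0.78  1.08]
pts 1062 (array([646.9, 147.9]), array([27. , 26.8]), 25.7) z 0.1005
pts 1741 (array([647.2, 147.8]), array([72.1, 36.5]), 68.9) z 0.0583
tray (array([642.7, 150.3]), array([95.3, 59.4]), 71.8) 1988
to (0.373, 0.285, 0.17) tool shift cm [ 8.15  2.78 28.93] len 30.2
```

The oblong bottle is in: cap top 100.5 mm, 5 mm off centre, yaw within 3°. Now the vial.

Request:
apply_moves:
  moves: [0, 0, 0, 1, 0.2, 3.6, 0.6, 0, 0, 0, 1, 0.2, 3.6, 0.6, 0, 0, 0, 1, 0.2, 3.6, 0.6, 0, 0, 0, 1, 0.2, 3.6, 0.6, 0, 0, 0, 1, 0.2, 3.6, 0.6]

```text
t: 7.03
tool_pos: [0.4787, 0.2291, 0.1862]
ee_rot: [-1.313, -1.065, 1.051]
contact_force: [-0.1, 0.5, -0.8]
gripper_width: 0.0511
```

Request:
apply_moves:
  moves: [0, 0, 0, 1, 0.2, 3.6, 0.6, 0, 0, 0, 1, 0.2, 3.6, 0.6, 0, 0, 0, 1, 0.2, 3.6, 0.6, 0, 0, 0, 0, 0, 0, 0.6, 0, 0, 0, 0, 0, 0, 0.6]

```text
t: 7.45
tool_pos: [0.3619, 0.2833, 0.1742]
ee_rot: [-1.303, -1.064, 1.072]
contact_force: [1.1, -0.2, 1.2]
gripper_width: 0.0512
```

```bash
python3 -c "
from h import *
s,M=pose()
p,W=wr('w3'); capat([.373,.285],.072,.09,.03,W);capat([.351,.208],.072,.09,.03,W)
go(.373,.285,.064)"
```

```text
t 7.45 pos [0.3619 0.2833 0.1742] w 0.0512 F [ 1.1 -0.2  1.2]
jaw dir deg 79.0
[[ 0.191  0.002 -0.982]
 [ 0.982 -0.01   0.191]
 [-0.01  -1.    -0.004]]
q [-0.77  0.37  0.    2.25  0.02  0.53  0.6 ]
pts 870 (array([372.3, 283.5]), array([24.3, 24.4]), 89.2) z 0.0805
pts 903 (array([349.9, 206.6]), array([25.1, 24.3]), 86.1) z 0.0806
to (0.373, 0.285, 0.064) tool shift cm [ 0.51 11.   -1.07] len 11.1
```

View pics/w3.png

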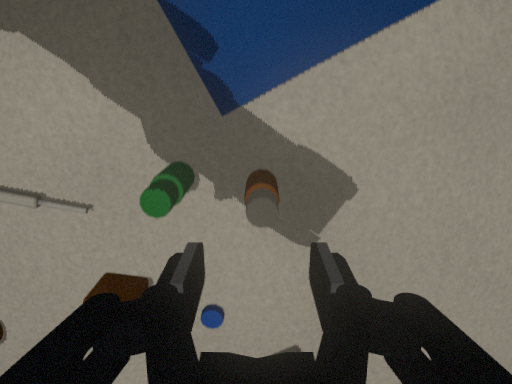

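The amber vial is at (262,195), with the green one clear at (168,190). Measured centre is (372.3, 283.5) mm.

Request:
apply_moves:
  moves: [0, 0, 0, 0.3, 1, -0.95, 0.6, 0, 0, 0, 0, 3, 0, 0.6, 0, 0, 0, 0, 3, 0, 0.6, 0, 0, 0, 0, 2.5, 0, 0.6, 0, 0, 0, 0, 0, 0, 0.6]

```text
t: 7.92
tool_pos: [0.38, 0.2832, 0.0769]
ee_rot: [-1.308, -1.065, 1.059]
contact_force: [-0.5, -0.4, 0.2]
gripper_width: 0.0513
```

```bash
python3 -c "
from h import *
pose();go(.3723,.2835,.065)"
```

```text
t 7.92 pos [0.38   0.2832 0.0769] w 0.0513 F [-0.5 -0.4  0.2]
jaw dir deg 78.5
[[ 0.199  0.009 -0.98 ]
 [ 0.98  -0.005  0.199]
 [-0.004 -1.    -0.01 ]]
q [-0.75  0.57  0.01  2.28  0.03  0.29  0.6 ]
to (0.3723, 0.2835, 0.065) tool shift cm [-0.12  1.18  0.77] len 1.4
```

Request:
apply_moves:
  moves: [0, 0, 0, -0.1, 0.6, 0.7, 0.6, 0, 0, 0, 0, 0.5, 0, 0.6, 0, 0, 0, 0, 0, 0, 0.6]

```text
t: 8.17
tool_pos: [0.3754, 0.282, 0.0652]
ee_rot: [-1.311, -1.061, 1.055]
contact_force: [0.3, 0.1, 0.9]
gripper_width: 0.0514
```

```bash
python3 -c "
from h import *
pose();go(.3723,.2835,.065)"
```

```text
t 8.17 pos [0.3754 0.282  0.0652] w 0.0514 F [0.3 0.1 0.9]
jaw dir deg 78.2
[[ 0.204  0.01  -0.979]
 [ 0.979 -0.007  0.204]
 [-0.004 -1.    -0.011]]
q [-0.76  0.59  0.01  2.29  0.02  0.25  0.59]
to (0.3723, 0.2835, 0.065) tool shift cm [0.09 0.02 0.34] len 0.3
```

Request:
apply_moves:
  moves: [0, 0, 0, 0.1, 0, 0.3, 0.6, 0, 0, 0, 0, 0, 0, 0, 0, 0, 0, 0, 0, 0, 0, 0, 0, 0, 0, 0, 0, 0, 0, 0, 0, 0, 0, 0, 0]
  squeeze: 35

```text
t: 8.58
tool_pos: [0.3741, 0.2851, 0.0688]
ee_rot: [-1.311, -1.067, 1.049]
contact_force: [-0.1, 0.4, -0.8]
gripper_width: 0.0235
```

Request:
apply_moves:
  moves: [0, 0, 0, 0, 0, 0, 0, 0, 0, 0, 0, 0, 0, 0]

```text
t: 8.75
tool_pos: [0.3743, 0.2854, 0.0695]
ee_rot: [-1.311, -1.068, 1.048]
contact_force: [-0.6, -0.1, -0.3]
gripper_width: 0.0241
```

Request:
apply_moves:
  moves: [0, 0, 0, 0, -0.5, 0, 0, 0, 0, 0, 0, -2, 0, 0, 0, 0, 0, 0, -4, 0, 0, 0, 0, 0, 0, -4, 0, 0, 0, 0, 0, 0, -4, 0, 0]

```text
t: 9.17
tool_pos: [0.3677, 0.282, 0.2128]
ee_rot: [-1.312, -1.051, 1.066]
contact_force: [1.4, 1.3, -0.6]
gripper_width: 0.024
```

```bash
python3 -c "
from h import *
pose();go(*T['tsm'],.2)"
```

```text
t 9.17 pos [0.3677 0.282  0.2128] w 0.024 F [ 1.4  1.3 -0.6]
jaw dir deg 78.3
[[ 0.204  0.001 -0.979]
 [ 0.979 -0.015  0.203]
 [-0.015 -1.    -0.004]]
q [-0.77  0.31  0.01  2.2   0.01  0.63  0.6 ]
to (0.6695, -0.1465, 0.2) tool shift cm [-35.79   1.96 -38.26] len 52.4
```

Request:
apply_moves:
  moves: [0, 0, 0, -2.75, 0, -2.95, 0, 0, 0, 0, -2.75, 0, -2.95, 0, 0, 0, 0, -2.75, 0, -2.95, 0, 0, 0, 0, -2.75, 0, -2.95, 0, 0, 0, 0, -2.75, 0, -2.95, 0]

```text
t: 9.58
tool_pos: [0.4889, 0.1287, 0.228]
ee_rot: [-1.296, -1.094, 1.063]
contact_force: [0.9, 0.4, -1.2]
gripper_width: 0.024
```

Request:
apply_moves:
  moves: [0, 0, 0, -2.75, 0, -2.95, 0, 0, 0, 0, -2.75, 0, -2.95, 0, 0, 0, 0, -2.75, 0, -2.95, 0, 0, 0, 0, -2.75, 0, -2.95, 0, 0, 0, 0, -2.75, 0, -2.95, 0]

```text
t: 10.0
tool_pos: [0.6111, -0.0406, 0.2314]
ee_rot: [-1.295, -1.095, 1.063]
contact_force: [0.3, 0.8, -1.1]
gripper_width: 0.0237
```

Request:
apply_moves:
  moves: [0, 0, 0, -2.75, 0, -2.95, 0, 0, 0, 0, -2.75, 0, -2.95, 0, 0, 0, 0, -1.8, 0, -1.8, 0, 0, 0, 0, 0, 0, 0, 0]

```text
t: 10.33
tool_pos: [0.6779, -0.142, 0.2329]
ee_rot: [-1.307, -1.085, 1.057]
contact_force: [0.1, -1.1, 0.5]
gripper_width: 0.0237
```

```bash
python3 -c "
from h import *
s,M=pose();go(*T['tsm'],.1)
p,W=wr('w4'); tray(T['tsm'],p,W,.045)"
```

```text
t 10.33 pos [ 0.6779 -0.142   0.2329] w 0.0237 F [ 0.1 -1.1  0.5]
jaw dir deg 79.2
[[ 0.188  0.022 -0.982]
 [ 0.982 -0.     0.188]
 [ 0.004 -1.    -0.022]]
q [ 0.09  0.55  0.08  1.71 -0.06  0.86  1.58]
to (0.6695, -0.1465, 0.1) tool shift cm [-0.65 13.27  1.03] len 13.3
tray (array([ 670.7, -148.8]), array([50.7, 51.8]), 79.6) 573
```

View pics/w4.png

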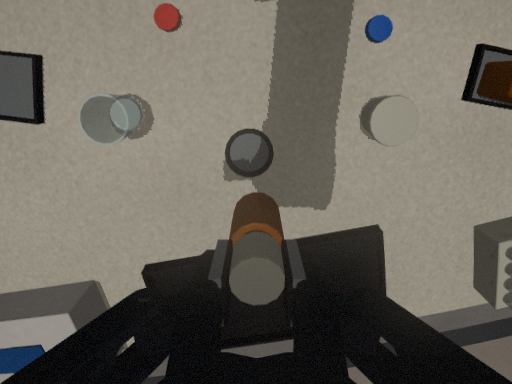

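Request:
apply_moves:
  moves: [0.022, 0, 0, -0.7, 0, 0.5, 0, 0, 0, 0, 0, 3.5, 0, 0, 0, 0, 0, 0, 3.5, 0, 0, 0, 0, 0, 0, 3.5, 0, 0, 0, 0, 0, 0, 1.5, 0, 0]

```text
t: 10.8
tool_pos: [0.6696, -0.1402, 0.1158]
ee_rot: [-1.284, -1.08, 1.067]
contact_force: [-0.8, 0.7, -1.2]
gripper_width: 0.0238
```

```bash
python3 -c "
from h import *
s,M=pose();go(.672,-.148,.0725)
p,W=wr(); tray(T['tsm'],p,W,.045)
c=s['tool_pos'];z0=c[2]-.0695;capat(c[:2],z0+.02,z0+.048,.03,W)"
```

```text
t 10.8 pos [ 0.6696 -0.1402  0.1158] w 0.0238 F [-0.8  0.7 -1.2]
jaw dir deg 79.6
[[ 0.181  0.002 -0.983]
 [ 0.983  0.009  0.181]
 [ 0.01  -1.    -0.001]]
q [ 0.1   0.69  0.06  1.79 -0.08  0.67  1.6 ]
to (0.672, -0.148, 0.0725) tool shift cm [-0.76  4.32 -0.38] len 4.4
tray (array([ 664.7, -150.1]), array([41.8, 52.8]), 12.4) 1340
pts 882 (array([ 659.2, -139.9]), array([29.3, 12.2]), 85.7) z 0.0816
```

Request:
apply_moves:
  moves: [0, 0, 0.01, -0.8, 0.5, -0.3, 0, 0, 0, 0, 0, 1, 0, 0, 0, 0, 0, 0, 1, 0, 0, 0, 0, 0, 0, 1, 0, 0, 0, 0, 0, 0, 0, 0, 0]

```text
t: 11.27
tool_pos: [0.669, -0.1446, 0.0788]
ee_rot: [-1.284, -1.076, 1.08]
contact_force: [-0.9, 0.2, -1.4]
gripper_width: 0.0235
```

```bash
python3 -c "
from h import *
s,M=pose();go(.672,-.148,.0725)
p,W=wr(); 
c=s['tool_pos'];z0=c[2]-.0695;capat(c[:2],z0+.02,z0+.048,.03,W)"
```

```text
t 11.27 pos [ 0.669  -0.1446  0.0788] w 0.0235 F [-0.9  0.2 -1.4]
jaw dir deg 79.9
[[ 0.175 -0.004 -0.984]
 [ 0.985  0.001  0.175]
 [ 0.001 -1.     0.004]]
q [ 0.11  0.74  0.06  1.8  -0.07  0.61  1.61]
to (0.672, -0.148, 0.0725) tool shift cm [-0.28  0.63 -0.36] len 0.8
pts 888 (array([ 658.4, -144.7]), array([29.2, 12.5]), 86.5) z 0.0447
```

Request:
apply_moves:
  moves: [0, 0, 0, -0.35, 0, -0.35, 0, 0, 0, 0, 0, 0.25, 0, 0, 0, 0, 0, 0, 0.2, 0, 0, 0, 0, 0, 0, 0.15, 0, 0, 0, 0, 0, 0, 0, 0, 0]

```text
t: 11.73
tool_pos: [0.6752, -0.1502, 0.076]
ee_rot: [-1.29, -1.08, 1.076]
contact_force: [0.7, 0.2, -0.4]
gripper_width: 0.0239
```

```bash
python3 -c "
from h import *
s,M=pose();go(.672,-.148,.0725)
p,W=wr(); 
c=s['tool_pos'];z0=c[2]-.0695;capat(c[:2],z0+.02,z0+.048,.03,W)
x=W.reshape(-1,3);m=(np.linalg.norm(x[:,:2]-c[:2],axis=1)<.018)&(x[:,2]>.04)&(x[:,2]<.06);print(np.histogram(x[m][:,2],bins=10))"
```

```text
t 11.73 pos [ 0.6752 -0.1502  0.076 ] w 0.0239 F [ 0.7  0.2 -0.4]
jaw dir deg 79.9
[[ 0.176  0.003 -0.984]
 [ 0.984 -0.     0.176]
 [ 0.001 -1.    -0.003]]
q [ 0.11  0.74  0.06  1.79 -0.07  0.61  1.61]
to (0.672, -0.148, 0.0725) tool shift cm [0.16 0.35 0.35] len 0.5
pts 889 (array([ 664.9, -150.4]), array([29.2, 12.2]), 86.7) z 0.0419
(array([ 65,  64,  67,  67,  81,  74,  65,  80, 141, 472]), array([0.04002236, 0.04201845, 0.04401453, 0.04601061, 0.0480067 ,
       0.05000278, 0.05199886, 0.05399495, 0.05599103, 0.05798711,
       0.0599832 ]))
```

Request:
apply_moves:
  moves: [0, 0, 0, 0.15, 0.1, 0.2, 0, 0, 0, 0, 0, 0.2, 0, 0, 0, 0, 0, 0, 0.2, 0, 0, 0, 0, 0, 0, 0, 0, 0]

```text
t: 12.12
tool_pos: [0.6735, -0.1481, 0.0712]
ee_rot: [-1.29, -1.081, 1.076]
contact_force: [0.9, -0.2, -0.3]
gripper_width: 0.0238
```

```bash
python3 -c "
from h import *
s,M=pose();go(.672,-.148,.0725)
p,W=wr(); 
c=s['tool_pos'];z0=c[2]-.0695;capat(c[:2],z0+.02,z0+.048,.03,W)
x=W.reshape(-1,3);m=(np.linalg.norm(x[:,:2]-c[:2],axis=1)<.018)&(x[:,2]>.04)&(x[:,2]<.09);print(np.histogram(x[m][:,2],bins=25,range=(.04,.09)))"
```

```text
t 12.12 pos [ 0.6735 -0.1481  0.0712] w 0.0238 F [ 0.9 -0.2 -0.3]
jaw dir deg 79.9
[[ 0.176  0.004 -0.984]
 [ 0.984 -0.     0.176]
 [ 0.001 -1.    -0.004]]
q [ 0.11  0.75  0.06  1.79 -0.07  0.6   1.61]
to (0.672, -0.148, 0.0725) tool shift cm [-0.02 -0.13  0.15] len 0.2
pts 884 (array([ 663.2, -148.2]), array([29.1, 12. ]), 86.7) z 0.0372
(array([  68,   79,   72,   68,   82,   83,  307,  279,    1,   26,   87,
         93,  105,  124,  133,  124,  143,  143,  136,  176,  163, 1025,
       1351,   72,   73]), array([0.04 , 0.042, 0.044, 0.046, 0.048, 0.05 , 0.052, 0.054, 0.056,
       0.058, 0.06 , 0.062, 0.064, 0.066, 0.068, 0.07 , 0.072, 0.074,
       0.076, 0.078, 0.08 , 0.082, 0.084, 0.086, 0.088, 0.09 ]))
```

Request:
apply_moves:
  moves: [0, 0, 0, 0, 0.15, 0, 0, 0, 0, 0, 0, 0, 0, 0, 0, 0, 0, 0, 0, 0, 0.4, 0, 0, 0, 0, 0, 0, 0.6, 0, 0, 0, 0, 0, 0, 0.6]

```text
t: 12.58
tool_pos: [0.675, -0.1485, 0.0717]
ee_rot: [-1.293, -1.083, 1.075]
contact_force: [-0.3, 0.2, 0.0]
gripper_width: 0.0511
```

Request:
apply_moves:
  moves: [0, 0, 0, 0, -2, 0, 0.6, 0, 0, 0, 0, -3.5, 0, 0.7, 0, 0, 0, 0, -3.5, 0, 0.8, 0, 0, 0, 0, -3, 0, 0.8, 0, 0, 0, 0, 0, 0, 0.8]

```text
t: 13.0
tool_pos: [0.672, -0.148, 0.1919]
ee_rot: [-1.286, -1.077, 1.079]
contact_force: [0.2, -0.2, 0.8]
gripper_width: 0.0686
```

```bash
python3 -c "
from h import *
s,M=pose()
p,W=wr(); capat([.671,-.148],.075,.09,.03,W);capat([.671,-.148],.045,.06,.03,W);tray([.671,-.148],p,W,.04)
go(*T['round'],.2)"
```

```text
t 13.0 pos [ 0.672  -0.148   0.1919] w 0.0686 F [ 0.2 -0.2  0.8]
jaw dir deg 79.9
[[ 0.176 -0.002 -0.984]
 [ 0.984  0.001  0.176]
 [ 0.    -1.     0.002]]
q [ 0.1   0.6   0.08  1.74 -0.06  0.81  1.6 ]
pts 794 (array([ 672.8, -149.3]), array([24. , 24.4]), 78.2) z 0.0835
pts 263 (array([ 667.9, -148.6]), array([28.4, 19. ]), 82.0) z 0.0532
tray (array([ 667.8, -148.6]), array([51.9, 46. ]), 82.2) 663
to (0.4895, -0.1, 0.2) tool shift cm [ 1.5  -0.94 18.67] len 18.8
```

The vial is seated (cap top 83.5 mm, about 2 mm off centre). Next is the round bottle.

Request:
apply_moves:
  moves: [0, 0, 0, 0.3, -0.1, 3.75, 0.8, 0, 0, 0, 0.3, -0.1, 3.75, 0.8, 0, 0, 0, 0.3, -0.1, 3.75, 0.8, 0, 0, 0, 0.3, -0.1, 3.75, 0.8, 0, 0, 0, 0.3, -0.1, 3.7, 0.8]

```text
t: 13.47
tool_pos: [0.4901, -0.1001, 0.1908]
ee_rot: [-1.289, -1.079, 1.077]
contact_force: [-0.5, -0.6, -0.4]
gripper_width: 0.0681
```

Request:
apply_moves:
  moves: [0, 0, 0, 0, 0, 0, 0.8, 0, 0, 0, 0, 0, 0, 0.8]

```text
t: 13.63
tool_pos: [0.4758, -0.0974, 0.1876]
ee_rot: [-1.275, -1.067, 1.086]
contact_force: [0.4, 0.8, 0.9]
gripper_width: 0.0683
```

```bash
python3 -c "
from h import *
s,M=pose()
p,W=wr('w5'); capat([.4895,-.1],.088,.105,.04,W)
go(.4895,-.1,.09)"
```

```text
t 13.63 pos [ 0.4758 -0.0974  0.1876] w 0.0683 F [0.4 0.8 0.9]
jaw dir deg 79.9
[[ 0.175 -0.016 -0.984]
 [ 0.985  0.002  0.175]
 [-0.001 -1.     0.016]]
q [ 0.05  0.38  0.07  2.18 -0.05  0.6   1.56]
pts 1977 (array([ 488.3, -102.1]), array([36.7, 37.3]), 18.8) z 0.0966
to (0.4895, -0.1, 0.09) tool shift cm [ 0.01  9.68 -1.73] len 9.8
```

Request:
apply_moves:
  moves: [-0.015, 0, 0, -0.25, 0, -1.3, 0.8, 0, 0, 0, 0, 3, 0, 0.8, 0, 0, 0, 0, 3, 0, 0.8, 0, 0, 0, 0, 2.8, 0, 0.8, 0, 0, 0, 0, 0, 0, 0.8]

```text
t: 14.1
tool_pos: [0.5012, -0.1055, 0.0966]
ee_rot: [-1.3, -1.087, 1.072]
contact_force: [-1.5, 0.0, -0.0]
gripper_width: 0.0688
```

```bash
python3 -c "
from h import *
pose();go(.4883,-.1021,.08)"
```

```text
t 14.1 pos [ 0.5012 -0.1055  0.0966] w 0.0688 F [-1.5  0.  -0. ]
jaw dir deg 79.9
[[ 0.176  0.014 -0.984]
 [ 0.984 -0.003  0.176]
 [-0.001 -1.    -0.015]]
q [ 0.08  0.56  0.05  2.2  -0.07  0.37  1.58]
to (0.4883, -0.1021, 0.08) tool shift cm [0.11 1.64 1.35] len 2.1
```

Request:
apply_moves:
  moves: [0.014, 0, 0, 0.1, 0.2, 1.2, 0.8, 0, 0, 0, 0, 0.7, 0, 0.8, 0, 0, 0, 0, 0.6, 0, 0.8, 0, 0, 0, 0, 0, 0, 0.8]

```text
t: 14.43
tool_pos: [0.4945, -0.1039, 0.081]
ee_rot: [-1.293, -1.08, 1.076]
contact_force: [0.2, -0.2, -0.4]
gripper_width: 0.0683
```

```bash
python3 -c "
from h import *
pose();go(.4883,-.1021,.079)"
```

```text
t 14.43 pos [ 0.4945 -0.1039  0.081 ] w 0.0683 F [ 0.2 -0.2 -0.4]
jaw dir deg 79.8
[[ 0.177  0.005 -0.984]
 [ 0.984 -0.002  0.177]
 [-0.001 -1.    -0.005]]
q [ 0.08  0.58  0.05  2.21 -0.07  0.34  1.58]
to (0.4883, -0.1021, 0.079) tool shift cm [0.06 0.19 0.65] len 0.7
```

Request:
apply_moves:
  moves: [0, 0, 0, 0, 0.1, 0.6, 0.8, 0, 0, 0, 0, 0, 0, 0.8, 0, 0, 0, 0, 0, 0, 0, 0, 0, 0, 0, 0, 0, 0, 0, 0, 0, 0, 0, 0, 0]
  squeeze: 50

```text
t: 14.85
tool_pos: [0.4902, -0.1028, 0.0829]
ee_rot: [-1.297, -1.085, 1.073]
contact_force: [0.7, 0.1, -2.7]
gripper_width: 0.0366
```

Request:
apply_moves:
  moves: [0, 0, 0, 0, 0, 0, 0, 0, 0, 0, 0, 0, 0, 0, 0, 0, 0, 0, 0, 0, 0]

```text
t: 15.1
tool_pos: [0.4899, -0.1027, 0.0831]
ee_rot: [-1.297, -1.085, 1.073]
contact_force: [0.3, 0.3, -3.1]
gripper_width: 0.0366
```

Request:
apply_moves:
  moves: [0, 0, 0, 0, -0.5, 0, 0, 0, 0, 0, 0, -2, 0, 0, 0, 0, 0, 0, -3, 0, 0, 0, 0, 0, 0, -3, 0, 0, 0, 0, 0, 0, -2, 0, 0]

```text
t: 15.52
tool_pos: [0.4838, -0.1019, 0.187]
ee_rot: [-1.285, -1.073, 1.08]
contact_force: [0.9, 0.3, -1.4]
gripper_width: 0.0366
```

```bash
python3 -c "
from h import *
pose();go(*T['trd'],.17)"
```

```text
t 15.52 pos [ 0.4838 -0.1019  0.187 ] w 0.0366 F [ 0.9  0.3 -1.4]
jaw dir deg 79.8
[[ 0.177 -0.005 -0.984]
 [ 0.984 -0.     0.177]
 [-0.001 -1.     0.005]]
q [ 0.05  0.39  0.08  2.17 -0.05  0.59  1.56]
to (0.3915, -0.2785, 0.17) tool shift cm [-19.01   1.76   5.96] len 20.0
```

Request:
apply_moves:
  moves: [0, 0, 0, -3.1, 0, 0.95, 0, 0, 0, 0, -3.1, 0, 0.95, 0, 0, 0, 0, -3.1, 0, 0.95, 0, 0, 0, 0, -3.1, 0, 0.95, 0, 0, 0, 0, -3.1, 0, 0.95, 0]

```text
t: 15.93
tool_pos: [0.4177, -0.2427, 0.1942]
ee_rot: [-1.287, -1.104, 1.086]
contact_force: [0.3, -0.5, -1.5]
gripper_width: 0.0364
```

Request:
apply_moves:
  moves: [0, 0, 0, -2, 0, 0.7, 0, 0, 0, 0, 0, 0, 0, 0, 0, 0, 0, 0, 0, 0, 0]

```text
t: 16.18
tool_pos: [0.4009, -0.2698, 0.1947]
ee_rot: [-1.294, -1.089, 1.078]
contact_force: [0.2, -0.0, -2.9]
gripper_width: 0.0364
```

```bash
python3 -c "
from h import *
s,M=pose();go(.393,-.2785,.11)
p,W=wr('w6'); tray(T['trd'],p,W,.055)
c=s['tool_pos'];z0=c[2]-.083;capat(c[:2],z0+.02,z0+.045,.05,W)"
```

```text
t 16.18 pos [ 0.4009 -0.2698  0.1947] w 0.0364 F [ 0.2 -0.  -2.9]
jaw dir deg 80.2
[[ 0.17   0.011 -0.985]
 [ 0.985 -0.003  0.17 ]
 [-0.001 -1.    -0.011]]
q [ 0.43  0.36  0.08  2.19 -0.06  0.58  1.96]
to (0.393, -0.2785, 0.11) tool shift cm [-0.98  8.46  0.72] len 8.6
tray (array([ 380.1, -283.3]), array([60.8, 84.4]), 8.9) 1085
pts 894 (array([ 379.3, -265.3]), array([58.6, 21.3]), 78.0) z 0.1452
```

View pics/w6.png

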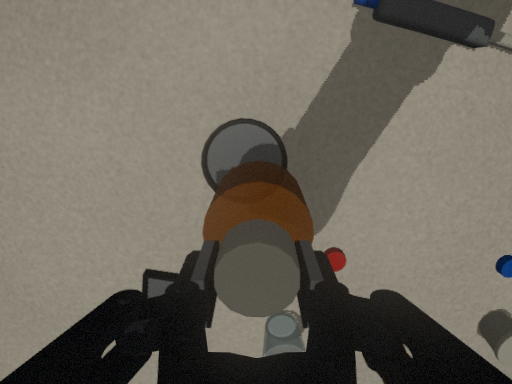

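Request:
apply_moves:
  moves: [0.01, 0, 0, -1.1, 0, 0.5, 0, 0, 0, 0, 0, 3, 0, 0, 0, 0, 0, 0, 3, 0, 0, 0, 0, 0, 0, 1.5, 0, 0, 0, 0, 0, 0, 0, 0, 0]

```text
t: 16.65
tool_pos: [0.3985, -0.2793, 0.1195]
ee_rot: [-1.288, -1.093, 1.089]
contact_force: [-0.2, 0.0, -3.1]
gripper_width: 0.0363
```

```bash
python3 -c "
from h import *
s,M=pose();go(.393,-.280,.086)
p,W=wr(); 
c=s['tool_pos'];z0=c[2]-.083;capat(c[:2],z0+.02,z0+.045,.05,W)"
```

```text
t 16.65 pos [ 0.3985 -0.2793  0.1195] w 0.0363 F [-0.2  0.  -3.1]
jaw dir deg 80.8
[[ 0.16   0.006 -0.987]
 [ 0.987 -0.004  0.16 ]
 [-0.003 -1.    -0.007]]
q [ 0.47  0.5   0.06  2.24 -0.08  0.4   2.01]
to (0.393, -0.28, 0.086) tool shift cm [-0.14  3.35  0.55] len 3.4
pts 895 (array([ 376.9, -275.2]), array([59.3, 21.6]), 79.1) z 0.0701
```

Request:
apply_moves:
  moves: [0.005, 0, 0, -0.15, 0.3, 0.6, 0, 0, 0, 0, 0, 1, 0, 0, 0, 0, 0, 0, 1, 0, 0, 0, 0, 0, 0, 0.5, 0.1, 0, 0, 0, 0, 0, 0, 0, 0]

```text
t: 17.12
tool_pos: [0.3943, -0.2805, 0.0932]
ee_rot: [-1.289, -1.096, 1.093]
contact_force: [0.4, 0.7, -2.4]
gripper_width: 0.0364
```

```bash
cat >> h.py <<'E'
def hist(c,r,lo,hi,W):
    x=W.reshape(-1,3);m=(np.linalg.norm(x[:,:2]-c,axis=1)<r)&(x[:,2]>lo)&(x[:,2]<hi)
    h,e=np.histogram(x[m][:,2],bins=int(round((hi-lo)/.001)),range=(lo,hi)); print([(round(a*1e3),b) for a,b in zip(e,h) if b>.3*h.max()])
E
python3 -c "
from h import *
s,M=pose();go(.393,-.280,.086)
p,W=wr(); 
c=s['tool_pos'];z0=c[2]-.083;capat(c[:2],z0+.02,z0+.045,.05,W);hist(c[:2],.019,.085,.12,W)"
```

```text
t 17.12 pos [ 0.3943 -0.2805  0.0932] w 0.0364 F [ 0.4  0.7 -2.4]
jaw dir deg 81.0
[[ 0.156  0.007 -0.988]
 [ 0.988 -0.006  0.156]
 [-0.005 -1.    -0.008]]
q [ 0.48  0.54  0.05  2.26 -0.08  0.33  2.02]
to (0.393, -0.28, 0.086) tool shift cm [0.03 0.71 0.14] len 0.7
pts 888 (array([ 372.5, -276.2]), array([58.8, 21.4]), 78.8) z 0.0437
[(106, np.int64(1084)), (107, np.int64(3124))]
```

Request:
apply_moves:
  moves: [0.005, 0, 0, 0, 0.25, 0.1, 0, 0, 0, 0, 0, 0.25, 0.1, 0, 0, 0, 0, 0, 0.2, 0, 0, 0, 0, 0, 0, 0.1, 0, 0, 0, 0, 0, 0, 0, 0, 0]

```text
t: 17.58
tool_pos: [0.3933, -0.2808, 0.0858]
ee_rot: [-1.288, -1.093, 1.095]
contact_force: [-0.1, -0.2, 0.3]
gripper_width: 0.0362
```

```bash
python3 -c "
from h import *
s,M=pose();go(.393,-.280,.086)
p,W=wr(); 
c=s['tool_pos'];z0=c[2]-.083;capat(c[:2],z0+.02,z0+.045,.05,W);hist(c[:2],.019,.085,.12,W)"
```

```text
t 17.58 pos [ 0.3933 -0.2808  0.0858] w 0.0362 F [-0.1 -0.2  0.3]
jaw dir deg 81.0
[[ 0.156  0.004 -0.988]
 [ 0.988 -0.007  0.156]
 [-0.006 -1.    -0.005]]
q [ 0.49  0.56  0.05  2.26 -0.08  0.32  2.02]
to (0.393, -0.28, 0.086) tool shift cm [ 0.08 -0.02  0.04] len 0.1
pts 892 (array([ 371.5, -277.2]), array([59. , 21.5]), 79.8) z 0.0365
[(99, np.int64(2082)), (100, np.int64(2547))]
```

Seated: cap top 99.5-100 mm and the weight is off the wrist. Release.

Request:
apply_moves:
  moves: [0, 0, 0, 0, 0, 0, 0.6, 0, 0, 0, 0, 0, 0, 0.75, 0, 0, 0, 0, 0, 0, 0.75, 0, 0, 0, 0, -1.5, 0, 0.75, 0, 0, 0, 0, -3.5, 0, 0.75]

```text
t: 18.05
tool_pos: [0.3913, -0.2794, 0.1331]
ee_rot: [-1.28, -1.09, 1.096]
contact_force: [0.2, -0.3, 0.6]
gripper_width: 0.0638
```

Request:
apply_moves:
  moves: [0, 0, 0, 0, -3.5, 0, 0.75, 0, 0, 0, 0, -2.5, 0, 0.75, 0, 0, 0, 0, 0, 0, 0.75]

```text
t: 18.3
tool_pos: [0.3934, -0.2807, 0.1998]
ee_rot: [-1.287, -1.093, 1.095]
contact_force: [0.2, -0.2, -0.2]
gripper_width: 0.0639
```

```bash
python3 -c "
from h import *
s,M=pose()
p,W=wr(); capat([.392,-.28],.09,.11,.04,W);tray([.392,-.28],p,W,.055)
go(*T['square'],.2)"
```

```text
t 18.3 pos [ 0.3934 -0.2807  0.1998] w 0.0639 F [ 0.2 -0.2 -0.2]
jaw dir deg 81.0
[[ 0.157  0.004 -0.988]
 [ 0.988 -0.006  0.156]
 [-0.006 -1.    -0.005]]
q [ 0.45  0.35  0.09  2.19 -0.05  0.6   1.99]
pts 1926 (array([ 391. , -280.2]), array([37. , 36.9]), 20.3) z 0.0996
tray (array([ 384.7, -280.7]), array([84.5, 70.2]), 84.8) 977
to (0.47, 0.1125, 0.2) tool shift cm [40.   -0.37 -1.49] len 40.0
```

Request:
apply_moves:
  moves: [0, 0, 0, 3.9, 0, -0.15, 0.75, 0, 0, 0, 3.9, 0, -0.15, 0.75, 0, 0, 0, 3.9, 0, -0.15, 0.75, 0, 0, 0, 3.9, 0, -0.15, 0.75, 0, 0, 0, 3.9, 0, -0.15, 0.75]

```text
t: 18.77
tool_pos: [0.431, -0.0947, 0.1947]
ee_rot: [-1.302, -1.071, 1.08]
contact_force: [0.5, 1.4, 0.5]
gripper_width: 0.064
```

Request:
apply_moves:
  moves: [0, 0, 0, 3.9, 0, -0.15, 0.75, 0, 0, 0, 3.9, 0, -0.15, 0.75, 0, 0, 0, 3.9, 0, -0.15, 0.75, 0, 0, 0, 3.9, 0, -0.15, 0.75, 0, 0, 0, 3.2, 0, -0.15, 0.75]

```text
t: 19.18
tool_pos: [0.4692, 0.099, 0.1869]
ee_rot: [-1.297, -1.064, 1.086]
contact_force: [0.0, -0.1, -0.1]
gripper_width: 0.0639
```

Request:
apply_moves:
  moves: [0, 0, 0, 0, 0, 0, 0.75, 0, 0, 0, 0, 0, 0, 0.75]

```text
t: 19.35
tool_pos: [0.47, 0.1088, 0.1846]
ee_rot: [-1.287, -1.077, 1.096]
contact_force: [-0.6, -1.1, 0.0]
gripper_width: 0.0641
```

```bash
python3 -c "
from h import *
s,M=pose()
p,W=wr('w7'); capat([.47,.1125],.088,.105,.04,W);capat([.47,.1125],.045,.0585,.045,W)
go(.47,.1125,.1)"
```

```text
t 19.35 pos [0.47   0.1088 0.1846] w 0.0641 F [-0.6 -1.1  0. ]
jaw dir deg 80.5
[[ 0.166 -0.006 -0.986]
 [ 0.986 -0.01   0.166]
 [-0.011 -1.     0.004]]
q [-0.37  0.38  0.05  2.19 -0.02  0.58  1.1 ]
pts 1498 (array([469.7, 111. ]), array([31.1, 31.3]), 47.8) z 0.0966
pts 1531 (array([469.5, 111.1]), array([50. , 49.7]), 72.4) z 0.0542
to (0.47, 0.1125, 0.1) tool shift cm [0.41 8.46 0.03] len 8.5
```

Request:
apply_moves:
  moves: [0, 0, 0, 0.3, 2.5, 0, 0.75, 0, 0, 0, 0, 3, 0.2, 0.75, 0, 0, 0, 0, 3, 0.2, 0.75, 0, 0, 0, 0, 1.5, 0.2, 0.75, 0, 0, 0, 0, 0, 0, 0.75]

```text
t: 19.82
tool_pos: [0.465, 0.1061, 0.0809]
ee_rot: [-1.294, -1.072, 1.087]
contact_force: [-1.1, -0.8, -0.4]
gripper_width: 0.0641
```

```bash
python3 -c "
from h import *
pose();go(.4696,.111,.079)"
```

```text
t 19.82 pos [0.465  0.1061 0.0809] w 0.0641 F [-1.1 -0.8 -0.4]
jaw dir deg 79.9
[[ 0.175 -0.003 -0.985]
 [ 0.985 -0.011  0.175]
 [-0.011 -1.     0.001]]
q [-0.35  0.57  0.04  2.27 -0.03  0.31  1.1 ]
to (0.4696, 0.111, 0.079) tool shift cm [ 0.57  0.19 -0.37] len 0.7
```

Request:
apply_moves:
  moves: [0, 0, -0.011, 0.55, 0, -0.35, 0.75, 0, 0, 0, 0, 0, 0, 0.75, 0, 0, 0, 0, 0, 0, 0, 0, 0, 0, 0, 0, 0, 0, 0, 0, 0, 0, 0, 0, 0]

```text
t: 20.23
tool_pos: [0.4707, 0.107, 0.0827]
ee_rot: [-1.291, -1.074, 1.073]
contact_force: [0.0, -0.8, -1.0]
gripper_width: 0.0307
```

Request:
apply_moves:
  moves: [0, 0, 0, 0, 0, 0, 0, 0, 0, 0, 0, 0, 0, 0, 0, 0, 0, 0, 0, 0, 0]

```text
t: 20.48
tool_pos: [0.4718, 0.1071, 0.0845]
ee_rot: [-1.292, -1.077, 1.07]
contact_force: [-0.0, -0.8, -0.9]
gripper_width: 0.0306
```

Request:
apply_moves:
  moves: [0, 0, 0, 0, -0.5, 0, 0, 0, 0, 0, 0, -2, 0, 0, 0, 0, 0, 0, -3, 0, 0, 0, 0, 0, 0, -3.5, 0, 0, 0, 0, 0, 0, -3, 0, 0]

```text
t: 20.9
tool_pos: [0.4661, 0.1061, 0.2038]
ee_rot: [-1.285, -1.063, 1.084]
contact_force: [0.4, -0.2, -1.5]
gripper_width: 0.0303
```

```bash
python3 -c "
from h import *
pose();go(*T['tsq'],.2)"
```

```text
t 20.9 pos [0.4661 0.1061 0.2038] w 0.0303 F [ 0.4 -0.2 -1.5]
jaw dir deg 79.6
[[ 0.181 -0.012 -0.983]
 [ 0.984 -0.004  0.181]
 [-0.006 -1.     0.011]]
q [-0.36  0.35  0.05  2.18 -0.03  0.63  1.1 ]
to (0.5435, -0.3925, 0.2) tool shift cm [-47.64   0.49 -16.64] len 50.5
```

Request:
apply_moves:
  moves: [0, 0, 0, -3.65, 0, -1.3, 0, 0, 0, 0, -3.65, 0, -1.3, 0, 0, 0, 0, -3.65, 0, -1.3, 0, 0, 0, 0, -3.65, 0, -1.3, 0, 0, 0, 0, -3.65, 0, -1.3, 0]

```text
t: 21.32
tool_pos: [0.5044, -0.0762, 0.2141]
ee_rot: [-1.278, -1.103, 1.087]
contact_force: [0.8, -0.5, -0.9]
gripper_width: 0.0303
```

Request:
apply_moves:
  moves: [0, 0, 0, -3.65, 0, -1.3, 0, 0, 0, 0, -3.65, 0, -1.3, 0, 0, 0, 0, -3.65, 0, -1.3, 0, 0, 0, 0, -3.65, 0, -1.3, 0, 0, 0, 0, -3.65, 0, -1.3, 0]

```text
t: 21.73
tool_pos: [0.539, -0.2746, 0.215]
ee_rot: [-1.276, -1.105, 1.088]
contact_force: [0.1, -0.3, -1.1]
gripper_width: 0.0308
```

Request:
apply_moves:
  moves: [0, 0, 0, -3.65, 0, -1.3, 0, 0, 0, 0, -3.6, 0, -1.3, 0, 0, 0, 0, -2.5, 0, -0.8, 0, 0, 0, 0, 0, 0, 0, 0, 0, 0, 0, 0, 0, 0, 0]

```text
t: 22.15
tool_pos: [0.5542, -0.3937, 0.2149]
ee_rot: [-1.287, -1.091, 1.084]
contact_force: [0.4, 1.2, -1.2]
gripper_width: 0.0311
```

```bash
python3 -c "
from h import *
s,M=pose();go(*T['tsq'],.11)
p,W=wr('w8'); tray(T['tsq'],p,W,.055)
c=s['tool_pos'];z0=c[2]-.0845;capat(c[:2],z0+.02,z0+.045,.05,W)"
```

```text
t 22.15 pos [ 0.5542 -0.3937  0.2149] w 0.0311 F [ 0.4  1.2 -1.2]
jaw dir deg 80.5
[[ 0.164  0.006 -0.986]
 [ 0.986  0.     0.164]
 [ 0.001 -1.    -0.006]]
q [ 0.49  0.56  0.09  1.75 -0.07  0.83  2.02]
to (0.5435, -0.3925, 0.11) tool shift cm [-0.06 10.48  1.14] len 10.5
tray (array([ 545.2, -395.4]), array([73. , 73.4]), 70.6) 1717
pts 903 (array([ 530.2, -385. ]), array([48.6,  2.6]), 74.5) z 0.1638
```

View pics/w8.png

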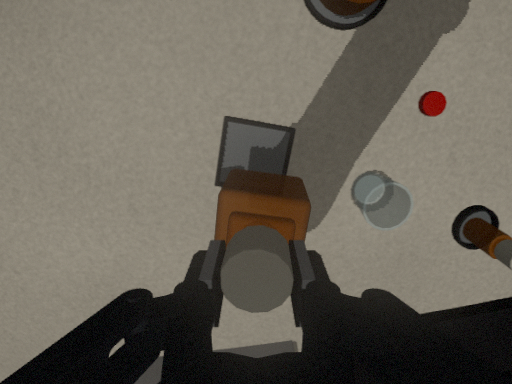

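The square bottle is above its tray at (255,150), with the beaker clear at (385,200).

Request:
apply_moves:
  moves: [0.006, 0.06, 0, -0.5, 1, 0.7, 0, 0, 0, 0, 0, 3, 0.1, 0, 0, 0, 0, 0, 3, 0.1, 0, 0, 0, 0, 0, 2, 0.1, 0, 0, 0, 0, 0, 0, 0, 0]

```text
t: 22.62
tool_pos: [0.5454, -0.389, 0.1255]
ee_rot: [-1.305, -1.05, 1.042]
contact_force: [-0.9, 0.8, -1.2]
gripper_width: 0.0308
```

```bash
python3 -c "
from h import *
s,M=pose();go(*T['tsq'],.0885)
p,W=wr()
c=s['tool_pos'];z0=c[2]-.0845;capat(c[:2],z0+.02,z0+.045,.05,W);hist(c[:2],.016,z0+.085,z0+.11,W)"
```

```text
t 22.62 pos [ 0.5454 -0.389   0.1255] w 0.0308 F [-0.9  0.8 -1.2]
jaw dir deg 77.4
[[ 0.218  0.004 -0.976]
 [ 0.976  0.003  0.218]
 [ 0.004 -1.    -0.003]]
q [ 0.49  0.66  0.09  1.82 -0.1   0.66  1.99]
to (0.5435, -0.3925, 0.0885) tool shift cm [-0.39  3.7   0.12] len 3.7
pts 904 (array([ 521.6, -378.8]), array([48.5,  2. ]), 70.7) z 0.0747
[(140, np.int64(1947)), (141, np.int64(914))]
```

Request:
apply_moves:
  moves: [0, 0, 0, -0.8, 0, -0.3, 0, 0, 0, 0, 0, 1, 0, 0, 0, 0, 0, 0, 1, 0, 0, 0, 0, 0, 0, 0.7, 0, 0, 0, 0, 0, 0, 0, 0, 0]

```text
t: 23.08
tool_pos: [0.5524, -0.3974, 0.104]
ee_rot: [-1.313, -1.059, 1.043]
contact_force: [-0.4, -0.3, -2.2]
gripper_width: 0.0306
```

```bash
python3 -c "
from h import *
s,M=pose();go(*T['tsq'],.0885)
p,W=wr()
c=s['tool_pos'];z0=c[2]-.0845;capat(c[:2],z0+.02,z0+.045,.05,W);hist(c[:2],.016,z0+.085,z0+.11,W)"
```

```text
t 23.08 pos [ 0.5524 -0.3974  0.104 ] w 0.0306 F [-0.4 -0.3 -2.2]
jaw dir deg 77.7
[[ 0.213  0.014 -0.977]
 [ 0.977 -0.002  0.213]
 [ 0.001 -1.    -0.014]]
q [ 0.5   0.69  0.08  1.81 -0.1   0.63  2.01]
to (0.5435, -0.3925, 0.0885) tool shift cm [0.28 1.53 0.99] len 1.8
pts 915 (array([ 529.2, -387.3]), array([48.8,  2.3]), 70.5) z 0.0529
[(118, np.int64(1912)), (119, np.int64(937))]
```

Request:
apply_moves:
  moves: [0.014, 0, 0, -0.1, 0, 0.65, 0, 0, 0, 0, 0, 0.5, 0, 0, 0, 0, 0, 0, 0.4, 0, 0, 0, 0, 0, 0, 0, 0, 0]

```text
t: 23.47
tool_pos: [0.5458, -0.398, 0.0958]
ee_rot: [-1.304, -1.05, 1.049]
contact_force: [0.1, -0.2, -0.9]
gripper_width: 0.0307
```

```bash
python3 -c "
from h import *
s,M=pose();go(*T['tsq'],.0885)
p,W=wr()
c=s['tool_pos'];z0=c[2]-.0845;capat(c[:2],z0+.02,z0+.045,.05,W);hist(c[:2],.016,z0+.085,z0+.11,W)"
```

```text
t 23.47 pos [ 0.5458 -0.398   0.0958] w 0.0307 F [ 0.1 -0.2 -0.9]
jaw dir deg 77.7
[[ 0.214  0.001 -0.977]
 [ 0.977 -0.     0.214]
 [ 0.    -1.    -0.001]]
q [ 0.51  0.7   0.09  1.82 -0.1   0.62  2.01]
to (0.5435, -0.3925, 0.0885) tool shift cm [0.49 0.73 0.34] len 0.9
pts 912 (array([ 521.8, -387.9]), array([48.5,  2.7]), 71.5) z 0.0449
[(110, np.int64(1972)), (111, np.int64(1010))]
```

Request:
apply_moves:
  moves: [0, 0, 0, 0, 0.4, 0, 0, 0, 0, 0, 0, 0.3, 0.05, 0, 0, 0, 0, 0, 0.2, 0.05, 0, 0, 0, 0, 0, 0, 0, 0]

```text
t: 23.85
tool_pos: [0.5456, -0.3981, 0.0866]
ee_rot: [-1.306, -1.051, 1.048]
contact_force: [0.3, -0.5, -0.9]
gripper_width: 0.0308
```

```bash
python3 -c "
from h import *
s,M=pose();go(*T['tsq'],.0885)
p,W=wr()
c=s['tool_pos'];z0=c[2]-.0845;capat(c[:2],z0+.02,z0+.045,.05,W);hist(c[:2],.016,z0+.085,z0+.11,W)"
```

```text
t 23.85 pos [ 0.5456 -0.3981  0.0866] w 0.0308 F [ 0.3 -0.5 -0.9]
jaw dir deg 77.7
[[ 0.213  0.003 -0.977]
 [ 0.977 -0.001  0.213]
 [-0.    -1.    -0.003]]
q [ 0.51  0.72  0.08  1.82 -0.1   0.6   2.01]
to (0.5435, -0.3925, 0.0885) tool shift cm [ 0.5  -0.19  0.32] len 0.6
pts 907 (array([ 521.7, -388.1]), array([48.5,  1.8]), 70.7) z 0.0358
[(101, np.int64(1950)), (102, np.int64(939))]
```

Request:
apply_moves:
  moves: [0, 0, 0, 0, 0.12, 0, 0, 0, 0, 0, 0, 0.1, 0, 0, 0, 0, 0, 0, 0, 0, 0]

```text
t: 24.15
tool_pos: [0.5466, -0.3984, 0.0869]
ee_rot: [-1.307, -1.052, 1.048]
contact_force: [0.4, 0.2, -1.1]
gripper_width: 0.0306
```

```bash
python3 -c "
from h import *
s,M=pose()
p,W=wr()
c=s['tool_pos'];z0=c[2]-.0845;hist(c[:2],.016,z0+.085,z0+.11,W)"
```

```text
t 24.15 pos [ 0.5466 -0.3984  0.0869] w 0.0306 F [ 0.4  0.2 -1.1]
jaw dir deg 77.7
[[ 0.213  0.004 -0.977]
 [ 0.977 -0.001  0.213]
 [-0.    -1.    -0.004]]
q [ 0.51  0.72  0.08  1.82 -0.1   0.6   2.01]
[(101, np.int64(1963)), (102, np.int64(956))]
```

Request:
apply_moves:
  moves: [0, 0, 0, 0, 0.3, 0, 0, 0, 0, 0, 0, 0, 0, 0, 0, 0, 0, 0, 0, 0, 0]

```text
t: 24.45
tool_pos: [0.5492, -0.3986, 0.087]
ee_rot: [-1.311, -1.056, 1.046]
contact_force: [0.2, 0.5, -0.4]
gripper_width: 0.0307
```

```bash
python3 -c "
from h import *
s,M=pose()
p,W=wr()
c=s['tool_pos'];z0=c[2]-.0845;hist(c[:2],.016,z0+.085,z0+.11,W)"
```

```text
t 24.45 pos [ 0.5492 -0.3986  0.087 ] w 0.0307 F [ 0.2  0.5 -0.4]
jaw dir deg 77.7
[[ 0.213  0.009 -0.977]
 [ 0.977 -0.003  0.213]
 [-0.001 -1.    -0.009]]
q [ 0.51  0.72  0.08  1.82 -0.1   0.6   2.01]
[(101, np.int64(1706)), (102, np.int64(1478))]
```

Pushing no longer lowers it (z stuck, only sideways creep, as with the seated oblong). It is on the floor, so release.

Request:
apply_moves:
  moves: [0, 0, 0, 0, 0, 0, 0.45, 0, 0, 0, 0, 0, 0, 0.7, 0, 0, 0, 0, 0, 0, 0.7, 0, 0, 0, 0, -1.5, 0, 0.7, 0, 0, 0, 0, -3.5, 0, 0.7]

```text
t: 24.92
tool_pos: [0.5438, -0.3953, 0.1304]
ee_rot: [-1.295, -1.049, 1.048]
contact_force: [0.4, 0.6, -0.2]
gripper_width: 0.0597
```

Request:
apply_moves:
  moves: [0, 0, 0, 0, -3.5, 0, 0.7, 0, 0, 0, 0, -3.5, 0, 0.7, 0, 0, 0, 0, -2, 2, 0.7, 0, 0, 0, 0, 0, 0, 0.7]

```text
t: 25.25
tool_pos: [0.5264, -0.3939, 0.2332]
ee_rot: [-1.305, -1.052, 1.048]
contact_force: [-1.3, -0.6, -1.2]
gripper_width: 0.0595
```

```bash
python3 -c "
from h import *
s,M=pose()
p,W=wr(); capat([.546,-.395],.092,.11,.04,W);capat([.546,-.395],.048,.064,.045,W);tray([.545,-.395],p,W,.055);hist([.548,-.395],.016,.09,.11,W)
p,d=grab_frame('scene');cv2.imwrite('pics/end.png',p);W=cloud('scene',p,d)
for c,z in (((.392,-.278),.099),((.672,-.147),.083),((.646,.15),.1),((.546,-.393),.1),((.6034,-.2697),.06),((.6045,.276),.072),((.3517,.2105),.08)): capat(c,z-.008,z+.01,.04,W)
"
```

```text
t 25.25 pos [ 0.5264 -0.3939  0.2332] w 0.0595 F [-1.3 -0.6 -1.2]
jaw dir deg 77.7
[[ 0.213  0.003 -0.977]
 [ 0.977  0.     0.213]
 [ 0.001 -1.    -0.003]]
q [ 0.5   0.52  0.11  1.78 -0.08  0.85  2.  ]
pts 1019 (array([ 547.8, -396. ]), array([31.1, 30.9]), 28.9) z 0.1006
pts 1162 (array([ 547.4, -396. ]), array([49.9, 49.2]), 70.6) z 0.0582
tray (array([ 545.3, -395.2]), array([73.9, 73.4]), 70.8) 1276
[(100, np.int64(488)), (101, np.int64(270))]
pts 125 (array([ 393.4, -275. ]), array([35.3, 36.6]), 66.2) z 0.0975
pts 87 (array([ 673.9, -144.8]), array([25.2, 23.7]), 52.8) z 0.0816
pts 165 (array([649. , 152.2]), array([26.6, 25.5]), 58.8) z 0.0996
pts 90 (array([ 549.6, -391.8]), array([30. , 32.1]), 3.3) z 0.0987
pts 108 (array([ 603.2, -268.9]), array([47.7, 47.4]), 54.1) z 0.0576
pts 241 (array([604.1, 275.8]), array([37.4, 36.9]), 17.1) z 0.0715
pts 107 (array([351.3, 210.7]), array([24.1, 23.2]), 53.5) z 0.0794
```

View pics/end.png

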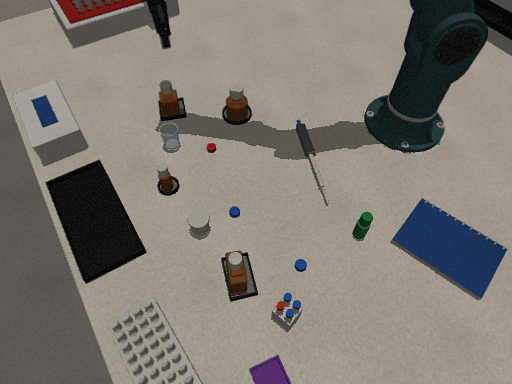

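All four bottles stand in their trays: square (172,103), round (237,107), vial (167,182), oblong (238,274). The beaker, rack and green vial have not moved. Handing in.

```bash
python3 -c "
from plant import *
print(close_job())"
```

```text
the job is handed in; nothing more can be done
None
```

All four amber bottles stand upright in their own trays, and I handed the job in at 25.3 s with the gripper clear above the bench. I carried each one by its cap, lowered it to the recess floor and released it there.

Last measurements after release:

| Bottle | Cap top (mm) | Expected (mm) | Off tray centre (mm) | Yaw error |
|---|---|---|---|---|
| Round | 99.6 | 99 | about 1 | does not matter |
| Square | 100.6 | 100 | about 2.5 | under 1° |
| Oblong | 100.5 | 100 | about 5, across its 8 mm clearance | 3° |
| Vial | 83.5 | 83 | about 2 | does not matter |

- **Bystanders:** in the final scene picture the beaker, tube rack and green vial are within 1 mm of where they started. The purple tray was never approached.
- **Disagreements:** the scene and side cameras differed by 3–6 mm, so I placed each bottle by the wrist camera. The wrist force did not clearly show contact for the oblong and square bottles. I judged those seated by their height and because further lowering only made the arm creep sideways, and the heights after release confirmed it.

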